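# Line up the canteen's food-sample pots by height

### The job

Line up the four food-sample pots from the blue tray on the white strip in order of height for the inspector: tallest on the blue mark next to the orange block, then each shorter one in turn, with the shortest at the grey end. Stand every pot upright and centred on its mark; keep them upright, set them down gently rather than dropping them, and leave the pink tumbler alone.

Things in the scene. Friction and masses are not known exactly. Their poses are not given: they have to be found in the camera images.
- pot_red: round screw-top sample pot, white body, flat red lid (the top 20 mm); 58 mm across all the way up, 105 mm tall in all, rigid, about 220 g (0.7 to 1.4 times that). Origin: centre of its underside, z axis up its axis. Stands loose on the blue tray (floor 4 mm above the counter, 10 mm high rim).
- pot_lime: round screw-top sample pot, white body, flat lime lid (the top 20 mm); 52 mm across all the way up, 85 mm tall in all, rigid, about 150 g (0.7 to 1.4 times that). Origin: centre of its underside, z axis up its axis. Stands loose on the blue tray (floor 4 mm above the counter, 10 mm high rim).
- pot_yellow: round screw-top sample pot, white body, flat yellow lid (the top 20 mm); 46 mm across all the way up, 65 mm tall in all, rigid, about 100 g (0.7 to 1.4 times that). Origin: centre of its underside, z axis up its axis. Stands loose on the blue tray (floor 4 mm above the counter, 10 mm high rim).
- pot_black: round screw-top sample pot, white body, flat black lid (the top 20 mm); 40 mm across all the way up, 45 mm tall in all, rigid, about 60 g (0.7 to 1.4 times that). Origin: centre of its underside, z axis up its axis. Stands loose on the blue tray (floor 4 mm above the counter, 10 mm high rim).
- mark_1: flat printed blue disc, 72 mm across, with a white centre dot of 12 mm, one of four alike in a straight row, 90 mm from centre to centre, on a fixed white strip (85 mm wide, 470 mm long, its top 6 mm above the counter); mark_1 to mark_4 follow one another along the row. Origin: centre of the disc at the strip's top surface; y axis along the row, z up.
- mark_2: flat printed blue disc, 72 mm across, with a white centre dot of 12 mm, one of four alike in a straight row, 90 mm from centre to centre, on a fixed white strip (85 mm wide, 470 mm long, its top 6 mm above the counter); mark_1 to mark_4 follow one another along the row. Origin: centre of the disc at the strip's top surface; y axis along the row, z up.
- mark_3: flat printed blue disc, 72 mm across, with a white centre dot of 12 mm, one of four alike in a straight row, 90 mm from centre to centre, on a fixed white strip (85 mm wide, 470 mm long, its top 6 mm above the counter); mark_1 to mark_4 follow one another along the row. Origin: centre of the disc at the strip's top surface; y axis along the row, z up.
- mark_4: flat printed blue disc, 72 mm across, with a white centre dot of 12 mm, one of four alike in a straight row, 90 mm from centre to centre, on a fixed white strip (85 mm wide, 470 mm long, its top 6 mm above the counter); mark_1 to mark_4 follow one another along the row. Origin: centre of the disc at the strip's top surface; y axis along the row, z up.
- stop_orange: orange block fixed across one end of the white strip (either end), 26 mm along the strip, 75 mm across it, 16 mm high, its centre 80 mm beyond the centre of the nearest mark; a grey block of the same size closes the other end. Origin: centre of its underside.
- tumbler: loose empty pink tumbler, about 72 mm across the rim and 100 mm tall, standing upright on the counter to the right of the strip; a bystander. Origin: centre of its underside, z up.
Mind the look-alikes: they are no part of the job. What is shaped like the pot_lime but purple or turquoise is not meant.

How it is judged:
By the outcome, as a careful person would: the job done as asked, in the order asked, and still so for the second after the job is handed in, with the robot touching nothing.
It also fails if it takes over 96 s, if anything falls off the work surface, if the arm or the gripper's body presses on something with over 40 N, if the wrist force passes 120 N, or if a joint passes its speed limit or range.

### The arm

A 6-joint arm with a two-finger parallel gripper is mounted at the origin on the work surface. World frame = base frame: x ahead of the robot, y to its left, z up, the work surface at z = 0. Lengths are in m, angles in rad, forces in N, time in s.
With the tool pointing down it reaches from about 0.375 to 0.975 m from the base axis. Payload 3.8 kg.
Tool frame: the origin (TCP) lies on the mounting face of the last link; the fingertips stand 173 mm ahead of it and the grasp point (between the pads) lies 155 mm ahead of it; z points along the fingers, y is the line along which they close (so a half turn about z gives the same grasp; the last joint's range is limited). The gripper opens to 85 mm and grips with 20 to 120 N. Pads are 22 mm wide; open, the fingers measure 114 mm over their backs; the gripper's body (76 mm by 85 mm) begins 54 mm behind the grasp point. The pads swing forward as they close: fully open they stand 13 mm farther back than shut.
Start: joints at [-1.224, 0.264, 1.604, -0, 1.274, -0.037], TCP at [0.253, -0.626, 0.405] pointing down, gripper open.
Joint ranges: [-2.63, 2.63], [-0.94, 2.18], [0.31, 2.57], [-1.31, 4.45], [0, 2.66], [-2.55, 2.55]. Speed limits (rad/s): [2.57, 2.57, 3.14, 3.14, 3.14, 3.14].

### API

Orientations are given as a rotation vector (axis times angle).
In Python, from workcell import bot gives the robot as it stands.
- The arm moves only by the tool drive_tool, never from a script. Its argument "increments" is a list of rows, each an object with "delta_pos": the shift along the tool's x, y, z in mm, a list of three; "turn": the turn about the tool's z in rad; "jaw": the opening, from -1 (shut) to 1 (fully open). A call has 1 to 8 rows; each row shifts and turns the commanded pose from where the row before left it, along the tool's axes as they then stand; what a row does not reach is not made up. A row lasts 1/12 s, in which the tool goes at most 41.7 mm and 7.16 degrees, less where a joint would pass 70% of its speed; a pose out of reach is approached as far as the arm can. A call is refused whole if a number of a shift passes 41.7 or a number of a turn 0.125, either way. A call with a gripper value outside its range is refused whole. The fingers move at their own pace and stop on an object; "grip_force" is the grip in N (left out, the last holds). Time passes only in rows, so rows that do not move let the fingers close. It gives the time, the measured TCP pose, the force, the opening and the grip force at its end, in the units of the state.
- bot.read_state(): the state, without advancing time (a new reading comes with each control period).
- bot.read_camera(name): name is "side" or "top"; returns a dict with "pixels" (480x640x3 uint8, red, green, blue), "fovy" (degrees; the focal length in pixels is half the picture's height over the tangent of half this angle, whatever the lens; pixels are square), "cx", "cy" (the principal point, pixels), "camera_from_world" (4x4, takes a point from world to camera coordinates). Camera axes: x right, y down, z forward; pixel columns grow to the right and rows downward; lengths in m; the calibration is good to about 2 mm. A picture is of the moment at which its call begins. There is no depth.
- bot.finish_job(): hands the job in; it is judged then, once.
The state is a dict: "time": time; "q": joint angles; "joint_vel": joint speeds; "joint_torque": joint torques, N m; "tool_pos": TCP position; "tcp_rot": TCP orientation; "wrist_force": force on the tool from outside, world axes, zero at the start; "torque": the same for the moment, N m; "width": opening from 0.0 (shut) to 1.0 (fully open); "grip_force": force on a finger pad.
Only numpy, scipy, OpenCV 4.12 (cv2) and the standard library are available. Lean on these libraries where they do the work, as an engineer would, in place of code of your own. Each camera call takes 0.05 s, during which the arm holds its last target. There are 200 camera calls.

## Working session

There is one attempt and no reset: what is moved stays moved. The work goes in short steps, Python scripts to look and compute and a tool call to move; the robot and the scene stay as the last step left them, time stands still between calls to the robot, and variables do not carry over. Pictures are saved under pics/ and viewed, at most 14 in all, crops included, and the job is handed in when it is done.

Besides the shell and the picture viewer there is one more tool, called after "Call:" as name([rows], argument=value, ...), one row to a line, values as JSON. drive_tool: Moves the arm, as the interface text tells. Its arguments: {"type":"object","properties":{"increments":{"type":"array"},"grip_force":{"type":"number"}},"required":["increments"]}

```bash
mkdir -p pics; ls; python3 - <<'E'
from workcell import bot
import cv2,pickle
d={}
for n in("top","side"):
    c=bot.read_camera(n); d[n]=c; cv2.imwrite(f"pics/{n}0.png",c["pixels"][:,:,::-1]); print(n,c["fovy"],c["cx"],c["cy"],c["camera_from_world"].round(3).tolist())
pickle.dump(d,open("c0.pkl","wb"))
s=bot.read_state();print(s)
E
```

```text
pics
top 54.46683511320412 324.36526498722844 238.37169767147668 [[-0.026, -1.0, -0.004, -0.074], [-0.99, 0.026, -0.14, 0.509], [0.14, 0.0, -0.99, 0.944], [0.0, 0.0, 0.0, 1.0]]
side 57.57582177372179 320.87516596940515 230.86459134511614 [[0.643, -0.766, -0.006, -0.379], [-0.416, -0.342, -0.843, 0.219], [0.643, 0.544, -0.539, 0.574], [0.0, 0.0, 0.0, 1.0]]
{'time': 0.1, 'q': array([-1.22390624e+00,  2.64670837e-01,  1.60524274e+00,  1.57559588e-05,
        1.27372357e+00, -3.68932388e-02]), 'joint_vel': array([ 0.00092043, -0.00271194, -0.00389633,  0.00089451,  0.00160994,
        0.00055021]), 'joint_torque': array([-9.65773484e-05, -5.16706359e+01, -3.68590808e+01, -2.06977143e-05,
        6.27947520e-03, -3.59471002e-06]), 'tool_pos': array([ 0.25263879, -0.62559822,  0.40348802]), 'tcp_rot': array([-3.08194557e+00, -5.98759717e-01,  4.72106293e-04]), 'wrist_force': array([0.09433189, 0.39483558, 0.45131155]), 'torque': array([ 0.01614545, -0.01223325,  0.02056158]), 'grip_force': 0.0, 'width': 1.0023987908115835}
```

View pics/top0.png

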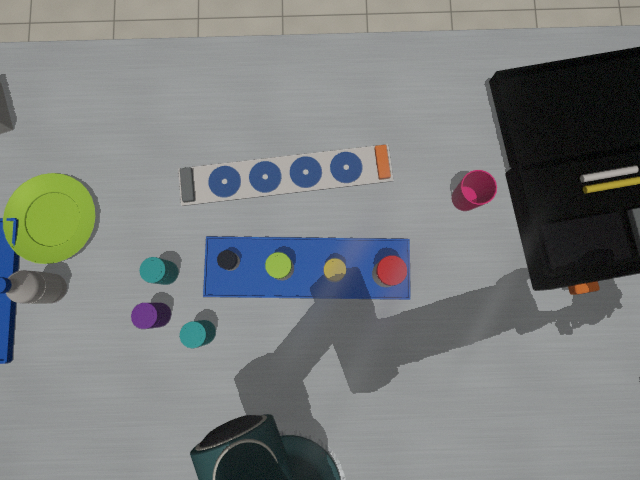

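View pics/side0.png

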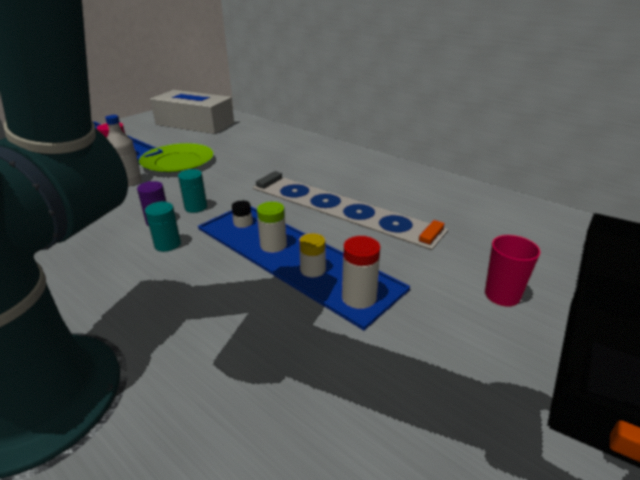

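The candidates for the lime pot in the top view are:
- the lime-lidded white pot on the tray at (278,265)
- the turquoise cylinders at (157,270) and (197,334)
- the purple cylinder at (150,316)
- the lime plate at (50,218)

Only the first has a white body and a lime lid and stands on the blue tray. The orange block is at the right end, (382,161), so the order is: red to the mark at (346,167), lime to (306,172), yellow to (265,177), black to (224,181). Next I'll measure these and check with a crop.

```bash
cat > h.py <<'E'
import cv2, numpy as np
from scipy.spatial.transform import Rotation as R
H={'red':.105,'lime':.085,'yellow':.065,'black':.045}
HSV={'red':[((0,150,60),(6,255,255)),((174,150,60),(180,255,255))],'lime':[((32,120,60),(48,255,255))],
 'yellow':[((18,110,50),(30,255,255))],'black':[((0,0,0),(180,255,48))]}
def blobs(c,rng,roi=None,amin=40):
    hsv=cv2.cvtColor(c["pixels"],cv2.COLOR_RGB2HSV)
    m=sum(cv2.inRange(hsv,*r) for r in rng).astype(np.uint8)
    n,_,st,ce=cv2.connectedComponentsWithStats(m,connectivity=4)
    out=[(ce[i],int(st[i,4]),st[i,:4]) for i in range(1,n) if st[i,4]>=amin]
    if roi: out=[b for b in out if roi[0]<b[0][0]<roi[2] and roi[1]<b[0][1]<roi[3]]
    return sorted(out,key=lambda b:-b[1])
def cast(c,uv,z):
    f=240/np.tan(np.radians(c["fovy"]/2)); T=c["camera_from_world"]; Rm=T[:3,:3]
    o=-Rm.T@T[:3,3]; d=Rm.T@np.array([(uv[0]-c["cx"])/f,(uv[1]-c["cy"])/f,1])
    return o+d*(z-o[2])/d[2]
def axes(s): return R.from_rotvec(s["tcp_rot"]).as_matrix()
def go(s,p): # mm in tool axes to bring the TCP to p
    return (axes(s).T@(np.array(p)-s["tool_pos"])*1e3).round(1)
E
python3 - <<'E'
from h import *; import pickle
d=pickle.load(open("c0.pkl","rb"))
roi={'top':(200,235,412,300),'side':(200,190,410,330)}
for n in d:
  for k in H:
    for b in blobs(d[n],HSV[k],roi[n])[:2]: print(n,k,b[0].round(1),b[1],b[2],cast(d[n],b[0],.004+H[k]-.010).round(4))
# marks: white centre dots / blue discs
W={'top':(195,145,375,205),'side':(270,180,420,240)}
for n in d:
  P=[]
  for b in sorted(blobs(d[n],[((100,120,50),(125,255,255))],W[n],100),key=lambda b:b[0][0]):
    p=cast(d[n],b[0],.006); P.append(p); print(n,'disc',b[0].round(1),b[1],p.round(4))
  print(np.linalg.norm(np.diff(P,axis=0),axis=1).round(4))
t=d['top']['pixels'][225:345,120:420,::-1]; 
cv2.imwrite("pics/crop.png",cv2.resize(t,None,fx=2.6,fy=2.6,interpolation=cv2.INTER_CUBIC))
E
```

```text
top red [386.9 267.9] 410 [377 256  23  28] [ 0.4363 -0.2071  0.099 ]
top lime [278.  264.9] 510 [266 253  25  25] [0.4494 0.0065 0.079 ]
top yellow [330.  266.8] 172 [324 259  15  19] [ 0.4446 -0.097   0.059 ]
side red [361.2 250.1] 888 [344 236  36  30] [ 0.4313 -0.2157  0.099 ]
side lime [270.4 211.8] 495 [257 201  27  22] [0.4486 0.0052 0.079 ]
side yellow [312.1 244. ] 495 [300 233  25  23] [ 0.4391 -0.1066  0.059 ]
side black [241.  208.3] 252 [232 201  19  16] [0.4664 0.115  0.039 ]
side black [201.1 194.4] 210 [195 177  13  33] [0.4519 0.2311 0.039 ]
top disc [224. 181.] 709 [0.6442 0.1309 0.006 ]
top disc [264.5 176.3] 702 [0.6525 0.0414 0.006 ]
top disc [305.1 171.6] 705 [ 0.6608 -0.0484  0.006 ]
top disc [345.5 166.7] 699 [ 0.6694 -0.1379  0.006 ]
[0.0898 0.0902 0.09  ]
side disc [294.2 190.5] 233 [0.6429 0.1287 0.006 ]
side disc [325.2 200.4] 271 [0.6518 0.0392 0.006 ]
side disc [358.7 211.5] 312 [ 0.6594 -0.0508  0.006 ]
side disc [395.4 223.4] 367 [ 0.6677 -0.1403  0.006 ]
[0.09   0.0903 0.0899]
```

View pics/crop.png

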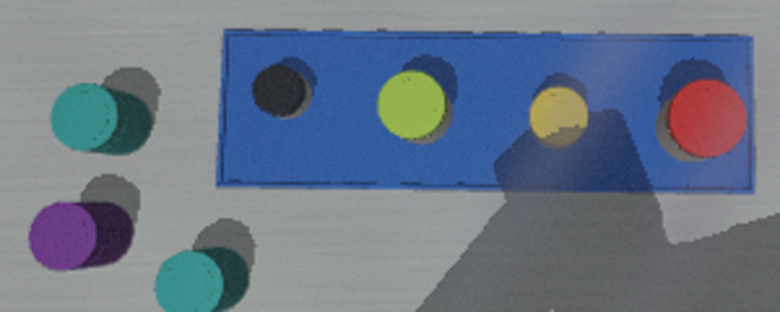

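The crop confirms it: the lime lid on a white body sits at crop (412,105), which is top (278,265), and the turquoise and purple cylinders are off the tray. Glare clipped the red and yellow masks, so I'm loosening those and starting the arm towards the red pot.

```bash
sed -i "s/(0,150,60),(6,/(0,110,60),(9,/;s/(174,150,60)/(170,110,60)/;s/(18,110,50),(30,/(16,70,40),(31,/;s/(180,255,48)/(180,140,62)/" h.py
python3 - <<'E'
from h import *; import pickle
from workcell import bot
d=pickle.load(open("c0.pkl","rb"))
for k in H:
    for b in blobs(d['top'],HSV[k],(200,242,412,290))[:2]: print(k,b[0].round(1),b[1],b[2],cast(d['top'],b[0],.004+H[k]-.010).round(4))
s=bot.read_state(); print(axes(s).round(3).tolist(), go(s,[.434,-.214,.36]))
E
```

```text
red [391.4 270. ] 706 [377 256  30  29] [ 0.432  -0.2156  0.099 ]
lime [278.  264.9] 510 [266 253  25  25] [0.4494 0.0065 0.079 ]
yellow [333.9 267.4] 317 [324 259  22  19] [ 0.4431 -0.1048  0.059 ]
black [227.2 259.4] 297 [218 250  20  20] [0.4672 0.1162 0.039 ]
[[0.927, 0.374, -0.001], [0.374, -0.927, 0.002], [0.0, -0.002, -1.0]] [ 322.3 -313.7   44.2]
```

Call:
drive_tool([
  {"delta_pos": [26,-25,0],"turn": -0.125,"jaw": 1},
  {"delta_pos": [29,-22,0],"turn": -0.125,"jaw": 1},
  {"delta_pos": [31,-18,0],"turn": -0.125,"jaw": 1},
  {"delta_pos": [33,-14,0],"turn": -0.125,"jaw": 1},
  {"delta_pos": [35,-10,0],"turn": -0.125,"jaw": 1},
  {"delta_pos": [36,-5,0],"turn": -0.125,"jaw": 1},
  {"delta_pos": [36,-1,0],"turn": -0.125,"jaw": 1},
  {"delta_pos": [36,4,0],"turn": -0.125,"jaw": 1},
], grip_force=30)

```text
time: 0.77
tool_pos: [0.3695, -0.3595, 0.4042]
tcp_rot: [-2.413, -2.011, -0.0]
wrist_force: [1.0, 0.3, -1.0]
width: 1.002
grip_force: 0.0
```

Call:
drive_tool([
  {"delta_pos": [0,0,0],"turn": -0.1,"jaw": 1},
  {"delta_pos": [0,0,0],"turn": -0.086,"jaw": 1},
  {"delta_pos": [0,0,0],"turn": 0,"jaw": 1},
])

```text
time: 1.02
tool_pos: [0.3696, -0.3602, 0.4043]
tcp_rot: [-2.218, -2.224, 0.0]
wrist_force: [0.3, -0.9, 0.9]
width: 0.999
grip_force: 0.0
```

```bash
python3 - <<'E'
from h import *
from workcell import bot
s=bot.read_state(); print(s['time'],s['tool_pos'],axes(s).round(3).tolist(), go(s,[.432,-.2157,.229]),s['width'],s['q'].round(2))
c=bot.read_camera('top')
for k in ('yellow','lime','black'):
    for b in blobs(c,HSV[k],(200,242,412,290))[:2]: print(k,b[0].round(1),b[1],b[2],cast(c,b[0],.004+H[k]-.010).round(4))
E
```

```text
1.0167 [ 0.36959543 -0.36024745  0.4043427 ] [[-0.003, 1.0, -0.0], [1.0, 0.003, 0.0], [0.0, -0.0, -1.0]] [144.3  62.9 175.4] 0.9991492858000451 [-0.82 -0.04  1.94 -0.    1.24 -0.82]
yellow [334.3 269.2] 390 [324 259  22  22] [ 0.4394 -0.1057  0.059 ]
lime [278.  264.9] 509 [266 252  25  26] [0.4495 0.0066 0.079 ]
black [227.1 259.3] 291 [218 250  20  19] [0.4673 0.1165 0.039 ]
```

Call:
drive_tool([
  {"delta_pos": [36,15.7,10],"turn": 0,"jaw": 1},
  {"delta_pos": [36,15.7,15],"turn": 0,"jaw": 1},
  {"delta_pos": [36,15.7,15],"turn": 0,"jaw": 1},
  {"delta_pos": [36.3,15.8,10],"turn": 0,"jaw": 1},
  {"delta_pos": [0,0,30],"turn": 0,"jaw": 1},
  {"delta_pos": [0,0,35],"turn": 0,"jaw": 1},
  {"delta_pos": [0,0,25],"turn": 0,"jaw": 1},
  {"delta_pos": [0,0,0],"turn": 0,"jaw": 1},
])

```text
time: 1.73
tool_pos: [0.4293, -0.2161, 0.2591]
tcp_rot: [-2.217, -2.21, 0.005]
wrist_force: [-1.9, 0.6, -1.1]
width: 0.998
grip_force: 0.0
```

```bash
python3 - <<'E'
from h import *
from workcell import bot
s=bot.read_state(); print(s['time'],s['tool_pos'],go(s,[.432,-.2157,.229]))
c=bot.read_camera('side')
cv2.imwrite("pics/side1.png",c["pixels"][:,:,::-1])
E
```

```text
1.7333 [ 0.42927923 -0.21611533  0.25912981] [ 0.3  3.  30.1]
```

View pics/side1.png

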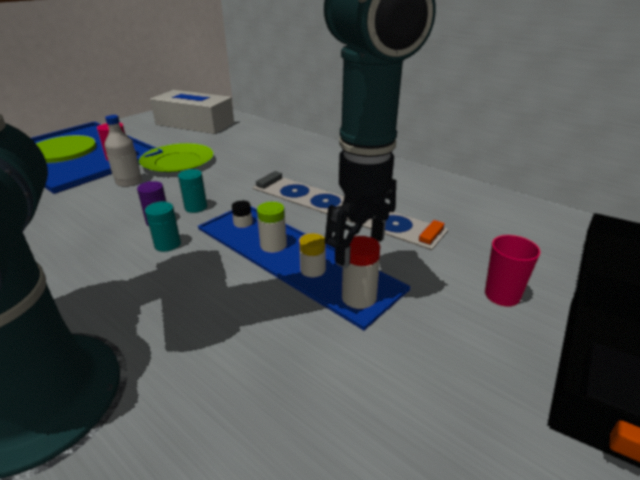

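The side view shows the open fingers straddling the red lid near (360,245), with the neighbouring pots clear. I'll lower the rest of the way and close.

Call:
drive_tool([
  {"delta_pos": [0.3,3,15],"turn": 0,"jaw": 1},
  {"delta_pos": [0,0,15],"turn": 0,"jaw": 1},
  {"delta_pos": [0,0,0],"turn": 0,"jaw": 1},
  {"delta_pos": [0,0,0],"turn": 0,"jaw": 0.5},
  {"delta_pos": [0,0,0],"turn": 0,"jaw": -0.1},
  {"delta_pos": [0,0,0],"turn": 0,"jaw": -1},
  {"delta_pos": [0,0,0],"turn": 0,"jaw": -1},
  {"delta_pos": [0,0,0],"turn": 0,"jaw": -1},
], grip_force=30)

```text
time: 2.45
tool_pos: [0.4355, -0.218, 0.2369]
tcp_rot: [2.221, 2.219, 0.0]
wrist_force: [-4.0, -0.0, 6.1]
width: 0.683
grip_force: 30.7
```

Call:
drive_tool([
  {"delta_pos": [0,0,0],"turn": 0,"jaw": -1},
  {"delta_pos": [0,0,0],"turn": 0,"jaw": -1},
  {"delta_pos": [0,0,0],"turn": 0,"jaw": -1},
])

```text
time: 2.7
tool_pos: [0.4355, -0.218, 0.2369]
tcp_rot: [2.221, 2.219, -0.0]
wrist_force: [-3.5, -0.5, 6.1]
width: 0.686
grip_force: 30.7
```

Call:
drive_tool([
  {"delta_pos": [0,0,-5],"turn": 0,"jaw": -1},
  {"delta_pos": [0,0,-15],"turn": 0,"jaw": -1},
  {"delta_pos": [0,0,-25],"turn": 0,"jaw": -1},
  {"delta_pos": [0,0,-15],"turn": 0,"jaw": -1},
  {"delta_pos": [0,0,0],"turn": 0,"jaw": -1},
  {"delta_pos": [0,0,0],"turn": 0,"jaw": -1},
])

```text
time: 3.2
tool_pos: [0.4356, -0.2176, 0.2962]
tcp_rot: [2.221, 2.218, 0.002]
wrist_force: [-0.4, -1.0, -2.9]
width: 0.68
grip_force: 32.3
```

```bash
python3 - <<'E'
from h import *
from workcell import bot
s=bot.read_state(); print(s['time'],s['tool_pos'],s['wrist_force'],s['width'],axes(s).round(3).tolist(),go(s,[.6686,-.1391,.3]))
c=bot.read_camera('side')
cv2.imwrite("pics/side2.png",c["pixels"][150:390,220:540,::-1].repeat(2,0).repeat(2,1))
for b in blobs(c,HSV['red'],(280,150,460,330))[:2]: print(b[0],b[1],b[2])
E
```

```text
3.2 [ 0.43559338 -0.21760746  0.29615184] [-0.35549595 -0.95759125 -2.878233  ] 0.6797975123864053 [[0.001, 1.0, 0.003], [1.0, -0.001, -0.001], [-0.001, 0.003, -1.0]] [ 78.8 232.9  -3.3]
[372.8220339  218.03389831] 472 [361 203  24  28]
```

View pics/side2.png

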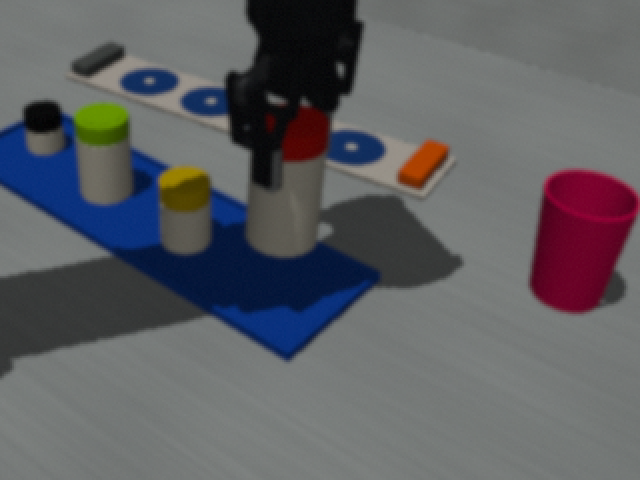

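The crop shows the red pot held upright and clear of the tray, with its base at about crop (284,250). I'm carrying it to the mark next to the orange block.

Call:
drive_tool([
  {"delta_pos": [5,15,0],"turn": 0,"jaw": -1},
  {"delta_pos": [10,30,0],"turn": 0,"jaw": -1},
  {"delta_pos": [12.4,38,0],"turn": 0,"jaw": -1},
  {"delta_pos": [12.4,38,0],"turn": 0,"jaw": -1},
  {"delta_pos": [12.4,38,0],"turn": 0,"jaw": -1},
  {"delta_pos": [12.4,38,0],"turn": 0,"jaw": -1},
  {"delta_pos": [8,25,0],"turn": 0,"jaw": -1},
  {"delta_pos": [3.6,11,0],"turn": 0,"jaw": -1},
], grip_force=40)

```text
time: 3.92
tool_pos: [0.6716, -0.1391, 0.2926]
tcp_rot: [-2.22, -2.222, -0.001]
wrist_force: [0.9, 0.0, -2.6]
width: 0.676
grip_force: 44.7
```

Call:
drive_tool([
  {"delta_pos": [0,0,10],"turn": 0,"jaw": -1},
  {"delta_pos": [0,0,20],"turn": 0,"jaw": -1},
  {"delta_pos": [0,0,12],"turn": 0,"jaw": -1},
  {"delta_pos": [0,0,4],"turn": 0,"jaw": -1},
  {"delta_pos": [0,0,0],"turn": 0,"jaw": -1},
  {"delta_pos": [0,0,0],"turn": 0,"jaw": -1},
  {"delta_pos": [0,0,0],"turn": 0,"jaw": -1},
])

```text
time: 4.5
tool_pos: [0.6681, -0.1419, 0.2499]
tcp_rot: [2.223, 2.219, 0.001]
wrist_force: [0.6, 0.1, -1.7]
width: 0.677
grip_force: 44.7
```

```bash
python3 - <<'E'
from h import *
from workcell import bot
s=bot.read_state(); print(s['time'],s['tool_pos'],s['wrist_force'],s['width'],axes(s).round(3).tolist(),go(s,[.6686,-.1414,.2392]))
E
```

```text
4.5 [ 0.66811155 -0.14192745  0.24990499] [ 0.62187482  0.11963087 -1.695576  ] 0.677183585541862 [[0.002, 1.0, 0.001], [1.0, -0.002, -0.0], [-0.0, 0.001, -1.0]] [ 0.5  0.5 10.7]
```

Call:
drive_tool([
  {"delta_pos": [0.5,0.5,4],"turn": 0,"jaw": -1},
  {"delta_pos": [0,0,3],"turn": 0,"jaw": -1},
  {"delta_pos": [0,0,2],"turn": 0,"jaw": -1},
  {"delta_pos": [0,0,1],"turn": 0,"jaw": -1},
  {"delta_pos": [0,0,0],"turn": 0,"jaw": -1},
  {"delta_pos": [0,0,0],"turn": 0,"jaw": -1},
])

```text
time: 5.0
tool_pos: [0.6687, -0.141, 0.2392]
tcp_rot: [2.222, 2.22, -0.0]
wrist_force: [-0.3, 0.6, 1.1]
width: 0.673
grip_force: 44.6
```

Call:
drive_tool([
  {"delta_pos": [0,0,0.7],"turn": 0,"jaw": -1},
  {"delta_pos": [0,0,0],"turn": 0,"jaw": -1},
  {"delta_pos": [0,0,0],"turn": 0,"jaw": -1},
])

```text
time: 5.25
tool_pos: [0.6687, -0.141, 0.239]
tcp_rot: [2.222, 2.22, -0.0]
wrist_force: [-3.0, -0.2, 4.0]
width: 0.674
grip_force: 45.1
```

Call:
drive_tool([
  {"delta_pos": [0,0,0],"turn": 0,"jaw": 0.38},
  {"delta_pos": [0,0,0],"turn": 0,"jaw": 0.45},
  {"delta_pos": [0,0,0],"turn": 0,"jaw": 0.6},
  {"delta_pos": [0,0,0],"turn": 0,"jaw": 1},
  {"delta_pos": [0,0,0],"turn": 0,"jaw": 1},
  {"delta_pos": [0,0,0],"turn": 0,"jaw": 1},
  {"delta_pos": [0,0,-10],"turn": 0,"jaw": 1},
  {"delta_pos": [0,0,-30],"turn": 0,"jaw": 1},
])

```text
time: 5.92
tool_pos: [0.6663, -0.1404, 0.2732]
tcp_rot: [-2.216, -2.214, 0.008]
wrist_force: [-0.6, 0.2, -0.6]
width: 0.998
grip_force: 0.0
```

Call:
drive_tool([
  {"delta_pos": [0,0,-35],"turn": 0,"jaw": 1},
  {"delta_pos": [0,0,-35],"turn": 0,"jaw": 1},
  {"delta_pos": [15,-38,0],"turn": 0,"jaw": 1},
  {"delta_pos": [20,-38,0],"turn": 0,"jaw": 1},
  {"delta_pos": [25,-38,0],"turn": 0,"jaw": 1},
  {"delta_pos": [25,-38,0],"turn": 0,"jaw": 1},
  {"delta_pos": [25,-38,0],"turn": 0,"jaw": 1},
  {"delta_pos": [25,-29,0],"turn": 0,"jaw": 1},
])

```text
time: 6.58
tool_pos: [0.4582, -0.0121, 0.3487]
tcp_rot: [2.223, 2.219, 0.0]
wrist_force: [0.9, 1.1, 0.5]
width: 1.002
grip_force: 0.0
```

```bash
cat >> h.py <<'E'
MARK={'red':(.6686,-.1391),'lime':(.6601,-.0496),'yellow':(.6522,.0403),'black':(.6436,.1298)}
def placed(bot,k):
    for n in('top','side'):
        c=bot.read_camera(n)
        for b in blobs(c,HSV[k],{'top':(195,130,380,215),'side':(255,130,440,240)}[n])[:2]:
            print(n,k,b[0].round(1),b[1],b[2],cast(c,b[0],.006+H[k]-.010).round(4))
    return c
E
python3 - <<'E'
from h import *
from workcell import bot
s=bot.read_state(); print(s['time'],s['tool_pos'],s['wrist_force'],s['width'],axes(s).round(3).tolist(),go(s,[.449,.006,.209]))
c=placed(bot,'red'); cv2.imwrite("pics/side3.png",c["pixels"][:,:,::-1])
c=bot.read_camera('top')
for b in blobs(c,HSV['lime'],(200,242,412,290)): print(b[0],b[1])
E
```

```text
6.5833 [ 0.45819472 -0.01205462  0.3487431 ] [0.92481638 1.10998604 0.53126547] 1.0021574506806088 [[0.002, 1.0, 0.0], [1.0, -0.002, -0.0], [-0.0, 0.0, -1.0]] [ 18.   -9.3 139.7]
top red [347.3 154.8] 664 [334 141  28  29] [ 0.6654 -0.1375  0.101 ]
side red [397.7 183.3] 517 [384 173  29  22] [ 0.664  -0.1384  0.101 ]
```

View pics/side3.png

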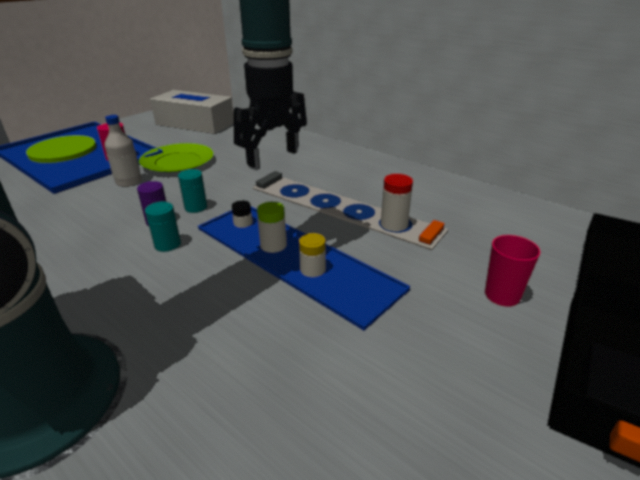

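The red pot stands upright on its mark at side (397,205), but its lid reads about 4 mm short in x. I'll check both views enlarged.

```bash
python3 - <<'E'
from h import *
from workcell import bot
t=bot.read_camera('top'); s=bot.read_camera('side')
def proj(c,p):
    T=c["camera_from_world"]; f=240/np.tan(np.radians(c["fovy"]/2)); q=T[:3,:3]@np.array(p)+T[:3,3]; return np.array([c["cx"]+f*q[0]/q[2],c["cy"]+f*q[1]/q[2]])
A=t["pixels"][130:195,320:374,::-1]; B=s["pixels"][165:242,366:430,::-1]
for c,n,m in((t,'top',(.6694,-.1379)),(s,'side',(.6677,-.1403))):
    for z in(.006,.091,.111):print(n,z,proj(c,[*m,z]).round(1))
r=lambda I,k:cv2.resize(I,(int(I.shape[1]*k),int(I.shape[0]*k)),interpolation=cv2.INTER_NEAREST)
a=r(A,7);b=r(B,6);h=max(a.shape[0],b.shape[0]);o=np.zeros((h,a.shape[1]+b.shape[1],3),np.uint8);o[:a.shape[0],:a.shape[1]]=a;o[:b.shape[0],a.shape[1]:]=b
cv2.imwrite("pics/z1.png",o)
for I,n in((t["pixels"][135:195,346],'top col346'),):print(n,I.tolist())
E
```

```text
top 0.006 [345.5 166.7]
top 0.091 [347.2 154.5]
top 0.111 [347.7 151.3]
side 0.006 [395.4 223.4]
side 0.091 [399.  187.4]
side 0.111 [400.  178.4]
top col346 [[163, 164, 164], [160, 162, 164], [159, 162, 162], [158, 162, 162], [163, 161, 160], [169, 108, 106], [180, 61, 58], [179, 59, 59], [180, 62, 60], [180, 63, 59], [180, 62, 59], [180, 63, 60], [181, 62, 62], [181, 63, 60], [180, 61, 58], [179, 62, 58], [179, 60, 57], [179, 58, 56], [179, 59, 56], [179, 58, 56], [181, 62, 62], [179, 60, 57], [180, 62, 59], [178, 60, 56], [181, 64, 59], [180, 60, 59], [180, 62, 59], [181, 64, 60], [177, 60, 59], [167, 58, 55], [180, 60, 58], [181, 65, 59], [177, 62, 59], [102, 45, 49], [113, 54, 53], [126, 80, 76], [113, 111, 103], [120, 118, 113], [119, 116, 112], [121, 117, 114], [119, 118, 112], [118, 116, 111], [119, 115, 111], [118, 114, 109], [116, 115, 110], [118, 116, 110], [113, 113, 117], [83, 104, 140], [161, 163, 166], [184, 179, 175], [178, 174, 169], [128, 127, 124], [157, 160, 159], [160, 160, 162], [159, 162, 161], [158, 160, 160], [154, 156, 157], [160, 162, 162], [160, 162, 161], [160, 162, 162]]
```

View pics/z1.png

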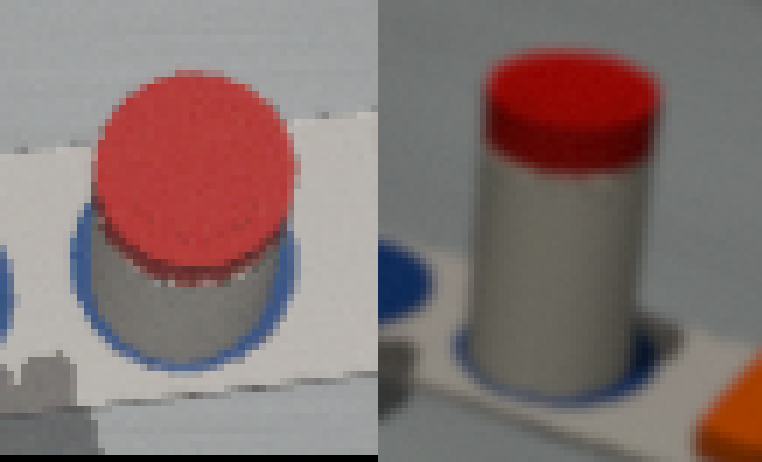

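The zoom confirms it: the near ring of the blue disc is about 1 px, left and right about 3 px. So the red pot is about 4 mm short in x, which is a fixed camera-to-arm offset. I'll allow for it from now on and re-seat red at the end.

```bash
python3 - <<'E'
from h import *
from workcell import bot
s=bot.read_state(); print(s['time'],s['tool_pos'],go(s,[.4527,.0035,.214]))
E
```

```text
6.8333 [ 0.46105657 -0.01263168  0.34948713] [ 16.2  -8.8 135.5]
```

Call:
drive_tool([
  {"delta_pos": [8,-4.4,10],"turn": 0,"jaw": 1},
  {"delta_pos": [8.2,-4.4,25],"turn": 0,"jaw": 1},
  {"delta_pos": [0,0,30],"turn": 0,"jaw": 1},
  {"delta_pos": [0,0,30],"turn": 0,"jaw": 1},
  {"delta_pos": [0,0,25],"turn": 0,"jaw": 1},
  {"delta_pos": [0,0,15],"turn": 0,"jaw": 1},
  {"delta_pos": [0,0,0],"turn": 0,"jaw": 1},
  {"delta_pos": [0,0,0],"turn": 0,"jaw": 1},
], grip_force=30)

```text
time: 7.5
tool_pos: [0.4517, 0.0034, 0.2119]
tcp_rot: [-2.222, -2.218, 0.003]
wrist_force: [0.1, 0.5, -0.5]
width: 0.995
grip_force: 0.0
```

Call:
drive_tool([
  {"delta_pos": [0,0,0],"turn": 0,"jaw": 0.6},
  {"delta_pos": [0,0,0],"turn": 0,"jaw": 0.4},
  {"delta_pos": [0,0,0],"turn": 0,"jaw": 0.2},
  {"delta_pos": [0,0,0],"turn": 0,"jaw": -1},
  {"delta_pos": [0,0,0],"turn": 0,"jaw": -1},
  {"delta_pos": [0,0,0],"turn": 0,"jaw": -1},
  {"delta_pos": [0,0,0],"turn": 0,"jaw": -1},
])

```text
time: 8.08
tool_pos: [0.4524, 0.0035, 0.2147]
tcp_rot: [2.221, 2.219, 0.003]
wrist_force: [-2.2, -0.7, 6.1]
width: 0.603
grip_force: 31.2
```

Call:
drive_tool([
  {"delta_pos": [0,0,-5],"turn": 0,"jaw": -1},
  {"delta_pos": [0,0,-15],"turn": 0,"jaw": -1},
  {"delta_pos": [0,0,-25],"turn": 0,"jaw": -1},
  {"delta_pos": [0,0,-10],"turn": 0,"jaw": -1},
  {"delta_pos": [0,0,0],"turn": 0,"jaw": -1},
], grip_force=40)

```text
time: 8.5
tool_pos: [0.4534, 0.0035, 0.2714]
tcp_rot: [2.219, 2.217, 0.007]
wrist_force: [0.8, 0.1, -0.1]
width: 0.598
grip_force: 42.0
```

Call:
drive_tool([
  {"delta_pos": [-4,15,0],"turn": 0,"jaw": -1},
  {"delta_pos": [-8,30,0],"turn": 0,"jaw": -1},
  {"delta_pos": [-9.5,36,0],"turn": 0,"jaw": -1},
  {"delta_pos": [-9.5,36,0],"turn": 0,"jaw": -1},
  {"delta_pos": [-9.5,36,0],"turn": 0,"jaw": -1},
  {"delta_pos": [-8,30,0],"turn": 0,"jaw": -1},
  {"delta_pos": [-4.7,18,0],"turn": 0,"jaw": -1},
  {"delta_pos": [-2.4,10,0],"turn": 0,"jaw": -1},
])

```text
time: 9.17
tool_pos: [0.6647, -0.053, 0.2667]
tcp_rot: [2.223, 2.22, 0.0]
wrist_force: [-1.0, -0.4, -0.8]
width: 0.604
grip_force: 42.2
```

Call:
drive_tool([
  {"delta_pos": [0,0,10],"turn": 0,"jaw": -1},
  {"delta_pos": [0,0,20],"turn": 0,"jaw": -1},
  {"delta_pos": [0,0,8],"turn": 0,"jaw": -1},
  {"delta_pos": [0,0,4],"turn": 0,"jaw": -1},
  {"delta_pos": [0,0,0],"turn": 0,"jaw": -1},
  {"delta_pos": [0,0,0],"turn": 0,"jaw": -1},
  {"delta_pos": [0,0,0],"turn": 0,"jaw": -1},
])

```text
time: 9.75
tool_pos: [0.6627, -0.0521, 0.2272]
tcp_rot: [2.222, 2.22, 0.001]
wrist_force: [-0.9, -0.0, -1.4]
width: 0.596
grip_force: 42.2
```

```bash
python3 - <<'E'
from h import *
from workcell import bot
s=bot.read_state(); print(s['time'],s['tool_pos'],s['wrist_force'],s['width'],go(s,[.6638,-.0521,.2167]))
E
```

```text
9.75 [ 0.66272221 -0.05208329  0.22720734] [-0.88562663 -0.0018991  -1.43308015] 0.5961605318505728 [-0.   1.1 10.5]
```

Call:
drive_tool([
  {"delta_pos": [0,1,4],"turn": 0,"jaw": -1},
  {"delta_pos": [0,0,3],"turn": 0,"jaw": -1},
  {"delta_pos": [0,0,2],"turn": 0,"jaw": -1},
  {"delta_pos": [0,0,1],"turn": 0,"jaw": -1},
  {"delta_pos": [0,0,0],"turn": 0,"jaw": -1},
  {"delta_pos": [0,0,0],"turn": 0,"jaw": -1},
])

```text
time: 10.25
tool_pos: [0.6638, -0.0522, 0.2169]
tcp_rot: [2.222, 2.22, 0.0]
wrist_force: [-1.6, 0.4, 3.9]
width: 0.597
grip_force: 42.3
```

Call:
drive_tool([
  {"delta_pos": [0,0,0.7],"turn": 0,"jaw": -1},
  {"delta_pos": [0,0,0],"turn": 0,"jaw": -1},
  {"delta_pos": [0,0,0],"turn": 0,"jaw": -1},
])

```text
time: 10.5
tool_pos: [0.6638, -0.0523, 0.2169]
tcp_rot: [2.222, 2.22, 0.0]
wrist_force: [-4.0, 1.2, 7.1]
width: 0.601
grip_force: 42.9
```

Call:
drive_tool([
  {"delta_pos": [0,0,0],"turn": 0,"jaw": 0.24},
  {"delta_pos": [0,0,0],"turn": 0,"jaw": 0.32},
  {"delta_pos": [0,0,0],"turn": 0,"jaw": 0.5},
  {"delta_pos": [0,0,0],"turn": 0,"jaw": 1},
  {"delta_pos": [0,0,0],"turn": 0,"jaw": 1},
  {"delta_pos": [0,0,0],"turn": 0,"jaw": 1},
  {"delta_pos": [0,0,-10],"turn": 0,"jaw": 1},
  {"delta_pos": [0,0,-30],"turn": 0,"jaw": 1},
], grip_force=30)

```text
time: 11.17
tool_pos: [0.6611, -0.0519, 0.2507]
tcp_rot: [-2.217, -2.214, 0.01]
wrist_force: [-0.7, 1.3, -0.1]
width: 0.997
grip_force: 0.0
```

Call:
drive_tool([
  {"delta_pos": [0,0,-35],"turn": 0,"jaw": 1},
  {"delta_pos": [0,0,-35],"turn": 0,"jaw": 1},
  {"delta_pos": [-9.5,-38,0],"turn": 0,"jaw": 1},
  {"delta_pos": [-9.5,-38,0],"turn": 0,"jaw": 1},
  {"delta_pos": [-9.5,-38,0],"turn": 0,"jaw": 1},
  {"delta_pos": [-9.5,-38,0],"turn": 0,"jaw": 1},
  {"delta_pos": [-9.5,-38,0],"turn": 0,"jaw": 1},
  {"delta_pos": [-9,-31,0],"turn": 0,"jaw": 1},
])

```text
time: 11.83
tool_pos: [0.4401, -0.1085, 0.3259]
tcp_rot: [-2.222, -2.221, 0.001]
wrist_force: [0.0, -0.3, 1.0]
width: 0.998
grip_force: 0.0
```

Call:
drive_tool([
  {"delta_pos": [0,0,0],"turn": 0,"jaw": 1},
  {"delta_pos": [0,0,0],"turn": 0,"jaw": 1},
  {"delta_pos": [0,0,0],"turn": 0,"jaw": 1},
])

```text
time: 12.08
tool_pos: [0.4433, -0.1087, 0.3267]
tcp_rot: [2.221, 2.218, 0.003]
wrist_force: [-0.1, -0.1, -0.2]
width: 1.0
grip_force: 0.0
```

```bash
python3 - <<'E'
from h import *
from workcell import bot
s=bot.read_state(); print(s['time'],s['tool_pos'],s['width'],go(s,[.4427,-.1085,.202]))
c=placed(bot,'lime'); placed(bot,'red')
E
```

```text
12.0833 [ 0.44327088 -0.10866621  0.32672349] 0.9996523107030122 [  0.2  -0.9 124.7]
top lime [303.8 159.5] 504 [292 147  25  26] [ 0.6644 -0.0491  0.081 ]
side lime [361.  180.3] 372 [350 172  24  18] [ 0.6626 -0.0507  0.081 ]
top red [347.3 154.9] 668 [334 141  28  30] [ 0.6653 -0.1375  0.101 ]
side red [397.7 183.3] 516 [384 173  29  22] [ 0.664  -0.1383  0.101 ]
```

Call:
drive_tool([
  {"delta_pos": [0,-2,15],"turn": 0,"jaw": 1},
  {"delta_pos": [0,0,30],"turn": 0,"jaw": 1},
  {"delta_pos": [0,0,30],"turn": 0,"jaw": 1},
  {"delta_pos": [0,0,30],"turn": 0,"jaw": 1},
  {"delta_pos": [0,0,15],"turn": 0,"jaw": 1},
  {"delta_pos": [0,0,5],"turn": 0,"jaw": 1},
  {"delta_pos": [0,0,0],"turn": 0,"jaw": 1},
  {"delta_pos": [0,0,0],"turn": 0,"jaw": 0.6},
], grip_force=25)

```text
time: 12.95
tool_pos: [0.4416, -0.1085, 0.201]
tcp_rot: [2.222, 2.221, 0.0]
wrist_force: [0.4, 0.9, 1.7]
width: 0.881
grip_force: 0.0
```

Call:
drive_tool([
  {"delta_pos": [0,0,0],"turn": 0,"jaw": 0.4},
  {"delta_pos": [0,0,0],"turn": 0,"jaw": 0.2},
  {"delta_pos": [0,0,0],"turn": 0,"jaw": 0.1},
  {"delta_pos": [0,0,0],"turn": 0,"jaw": 0},
  {"delta_pos": [0,0,0],"turn": 0,"jaw": -1},
  {"delta_pos": [0,0,0],"turn": 0,"jaw": -1},
  {"delta_pos": [0,0,0],"turn": 0,"jaw": -1},
  {"delta_pos": [0,0,0],"turn": 0,"jaw": -1},
])

```text
time: 13.62
tool_pos: [0.4412, -0.1087, 0.2019]
tcp_rot: [2.221, 2.219, 0.001]
wrist_force: [-2.5, 0.4, 7.0]
width: 0.533
grip_force: 25.5
```

Call:
drive_tool([
  {"delta_pos": [0,0,-5],"turn": 0,"jaw": -1},
  {"delta_pos": [0,0,-15],"turn": 0,"jaw": -1},
  {"delta_pos": [0,0,-25],"turn": 0,"jaw": -1},
  {"delta_pos": [0,0,-10],"turn": 0,"jaw": -1},
  {"delta_pos": [0,0,0],"turn": 0,"jaw": -1},
], grip_force=35)

```text
time: 14.03
tool_pos: [0.4422, -0.109, 0.2586]
tcp_rot: [2.218, 2.216, 0.005]
wrist_force: [0.1, -0.4, -1.0]
width: 0.533
grip_force: 36.1
```

Call:
drive_tool([
  {"delta_pos": [15,5,0],"turn": 0,"jaw": -1},
  {"delta_pos": [30,15,0],"turn": 0,"jaw": -1},
  {"delta_pos": [34,28,0],"turn": 0,"jaw": -1},
  {"delta_pos": [30,36,0],"turn": 0,"jaw": -1},
  {"delta_pos": [20,36,0],"turn": 0,"jaw": -1},
  {"delta_pos": [12,36,0],"turn": 0,"jaw": -1},
  {"delta_pos": [5,33,0],"turn": 0,"jaw": -1},
  {"delta_pos": [0.5,22.3,0],"turn": 0,"jaw": -1},
])

```text
time: 14.7
tool_pos: [0.649, 0.0344, 0.2542]
tcp_rot: [2.22, 2.222, 0.002]
wrist_force: [0.7, -0.4, -1.7]
width: 0.53
grip_force: 36.3
```

Call:
drive_tool([
  {"delta_pos": [0,0,10],"turn": 0,"jaw": -1},
  {"delta_pos": [0,0,20],"turn": 0,"jaw": -1},
  {"delta_pos": [0,0,8],"turn": 0,"jaw": -1},
  {"delta_pos": [0,0,4],"turn": 0,"jaw": -1},
  {"delta_pos": [0,0,0],"turn": 0,"jaw": -1},
  {"delta_pos": [0,0,0],"turn": 0,"jaw": -1},
  {"delta_pos": [0,0,0],"turn": 0,"jaw": -1},
])

```text
time: 15.28
tool_pos: [0.6467, 0.0325, 0.2144]
tcp_rot: [2.222, 2.22, 0.002]
wrist_force: [0.4, -0.1, -1.4]
width: 0.532
grip_force: 36.4
```

```bash
python3 - <<'E'
from h import *
from workcell import bot
s=bot.read_state(); print(s['time'],s['tool_pos'],s['wrist_force'],s['width'],go(s,[.6525,.0379,.2039]))
c=bot.read_camera('top'); cv2.imwrite("pics/z2.png",cv2.resize(c["pixels"][120:220,210:375,::-1],None,fx=4.5,fy=4.5,interpolation=cv2.INTER_NEAREST))
E
```

```text
15.2833 [0.64667585 0.0325046  0.21441223] [ 0.44902196 -0.06351933 -1.44914238] 0.5320496975412713 [ 5.4  5.8 10.5]
```

View pics/z2.png

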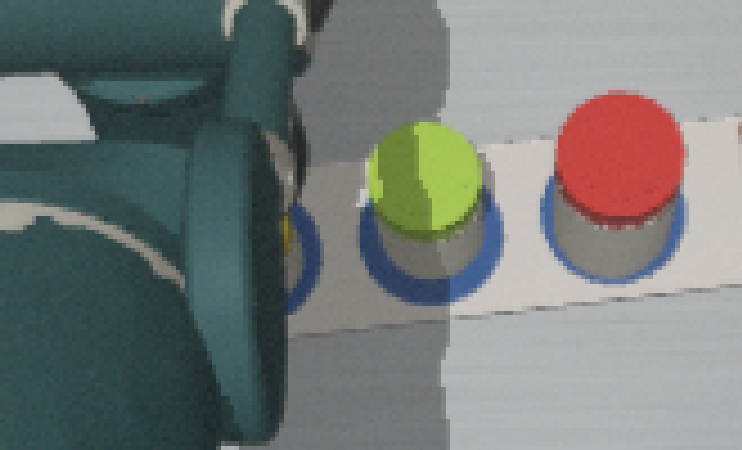

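The top crop shows red about 4 mm too near and lime about 3 mm too far on their discs. Both will be re-seated later. Now I'm completing yellow's approach.

Call:
drive_tool([
  {"delta_pos": [3,3,0],"turn": 0,"jaw": -1},
  {"delta_pos": [2.4,2.8,3],"turn": 0,"jaw": -1},
  {"delta_pos": [0,0,3],"turn": 0,"jaw": -1},
  {"delta_pos": [0,0,2],"turn": 0,"jaw": -1},
  {"delta_pos": [0,0,1],"turn": 0,"jaw": -1},
  {"delta_pos": [0,0,1],"turn": 0,"jaw": -1},
  {"delta_pos": [0,0,0],"turn": 0,"jaw": -1},
  {"delta_pos": [0,0,0],"turn": 0,"jaw": -1},
])

```text
time: 16.0
tool_pos: [0.6522, 0.0381, 0.204]
tcp_rot: [-2.222, -2.22, 0.001]
wrist_force: [-3.7, 0.7, 4.6]
width: 0.532
grip_force: 36.7
```

Call:
drive_tool([
  {"delta_pos": [0,0,0.5],"turn": 0,"jaw": -1},
  {"delta_pos": [0,0,0],"turn": 0,"jaw": -1},
  {"delta_pos": [0,0,0],"turn": 0,"jaw": -1},
])

```text
time: 16.25
tool_pos: [0.6522, 0.0381, 0.204]
tcp_rot: [-2.222, -2.22, 0.001]
wrist_force: [-3.9, -0.2, 7.5]
width: 0.536
grip_force: 37.2
```

Call:
drive_tool([
  {"delta_pos": [0,0,0],"turn": 0,"jaw": 0.1},
  {"delta_pos": [0,0,0],"turn": 0,"jaw": 0.2},
  {"delta_pos": [0,0,0],"turn": 0,"jaw": 0.4},
  {"delta_pos": [0,0,0],"turn": 0,"jaw": 0.8},
  {"delta_pos": [0,0,0],"turn": 0,"jaw": 0.8},
  {"delta_pos": [0,0,0],"turn": 0,"jaw": 0.8},
  {"delta_pos": [0,0,-10],"turn": 0,"jaw": 0.8},
  {"delta_pos": [0,0,-30],"turn": 0,"jaw": 0.8},
])

```text
time: 16.92
tool_pos: [0.6497, 0.0379, 0.2383]
tcp_rot: [-2.218, -2.215, 0.012]
wrist_force: [-0.3, 0.3, -0.9]
width: 0.897
grip_force: 0.0
```

Call:
drive_tool([
  {"delta_pos": [0,0,-35],"turn": 0,"jaw": 0.8},
  {"delta_pos": [0,0,-30],"turn": 0,"jaw": 0.8},
  {"delta_pos": [14,-33,0],"turn": 0,"jaw": 0.8},
  {"delta_pos": [14,-33,0],"turn": 0,"jaw": 0.8},
  {"delta_pos": [14,-33,0],"turn": 0,"jaw": 0.8},
  {"delta_pos": [14,-33,0],"turn": 0,"jaw": 0.8},
  {"delta_pos": [14,-33,0],"turn": 0,"jaw": 0.8},
  {"delta_pos": [5,-18,0],"turn": 0,"jaw": 0.8},
])

```text
time: 17.58
tool_pos: [0.4661, 0.1142, 0.3082]
tcp_rot: [-2.22, -2.22, 0.001]
wrist_force: [-1.0, 0.1, 0.1]
width: 0.899
grip_force: 0.0
```

Call:
drive_tool([
  {"delta_pos": [0,0,0],"turn": 0,"jaw": 0.8},
  {"delta_pos": [0,0,0],"turn": 0,"jaw": 0.8},
  {"delta_pos": [0,0,0],"turn": 0,"jaw": 0.8},
])

```text
time: 17.83
tool_pos: [0.4704, 0.1132, 0.3091]
tcp_rot: [2.221, 2.219, 0.003]
wrist_force: [0.4, 0.2, 0.2]
width: 0.901
grip_force: 0.0
```

```bash
python3 - <<'E'
from h import *
from workcell import bot
s=bot.read_state(); print(s['time'],s['tool_pos'],s['width'],go(s,[.469,.1135,.188]))
placed(bot,'yellow')
c=bot.read_camera('side')
for b in blobs(c,HSV['black'],(200,190,300,240)): print(b[0],b[1],cast(c,b[0],.039))
E
```

```text
17.8333 [0.47035952 0.11319279 0.30910782] 0.9010526431723681 [  0.3  -1.7 121.1]
top yellow [261.1 169.3] 420 [250 158  23  24] [0.6522 0.0415 0.061 ]
side yellow [324.6 179. ] 310 [315 171  21  17] [0.6505 0.0397 0.061 ]
[288.93324937 210.70654912] 794 [0.52297726 0.03035696 0.039     ]
[241.66546763 209.60431655] 278 [0.46365242 0.1097648  0.039     ]
[209.19354839 203.98387097] 62 [0.43567058 0.18176813 0.039     ]
[291.68333333 196.61666667] 60 [0.57176842 0.06839369 0.039     ]
```

Call:
drive_tool([
  {"delta_pos": [0,-3.3,15],"turn": 0,"jaw": 0.8},
  {"delta_pos": [0,0,30],"turn": 0,"jaw": 0.8},
  {"delta_pos": [0,0,30],"turn": 0,"jaw": 0.8},
  {"delta_pos": [0,0,25],"turn": 0,"jaw": 0.8},
  {"delta_pos": [0,0,15],"turn": 0,"jaw": 0.8},
  {"delta_pos": [0,0,6],"turn": 0,"jaw": 0.8},
  {"delta_pos": [0,0,0],"turn": 0,"jaw": 0.6},
  {"delta_pos": [0,0,0],"turn": 0,"jaw": 0.4},
], grip_force=25)

```text
time: 18.65
tool_pos: [0.467, 0.1131, 0.1873]
tcp_rot: [2.223, 2.22, 0.0]
wrist_force: [0.7, -0.0, -0.2]
width: 0.704
grip_force: 0.0
```

Call:
drive_tool([
  {"delta_pos": [0,0,0],"turn": 0,"jaw": 0.2},
  {"delta_pos": [0,0,0],"turn": 0,"jaw": 0.1},
  {"delta_pos": [0,0,0],"turn": 0,"jaw": 0},
  {"delta_pos": [0,0,0],"turn": 0,"jaw": -0.1},
  {"delta_pos": [0,0,0],"turn": 0,"jaw": -1},
  {"delta_pos": [0,0,0],"turn": 0,"jaw": -1},
  {"delta_pos": [0,0,0],"turn": 0,"jaw": -1},
  {"delta_pos": [0,0,0],"turn": 0,"jaw": -1},
])

```text
time: 19.32
tool_pos: [0.4669, 0.1134, 0.1884]
tcp_rot: [2.221, 2.219, 0.003]
wrist_force: [-0.8, 0.0, 6.2]
width: 0.462
grip_force: 25.2
```

Call:
drive_tool([
  {"delta_pos": [0,0,-5],"turn": 0,"jaw": -1},
  {"delta_pos": [0,0,-15],"turn": 0,"jaw": -1},
  {"delta_pos": [0,0,-20],"turn": 0,"jaw": -1},
  {"delta_pos": [0,0,-10],"turn": 0,"jaw": -1},
  {"delta_pos": [0,0,0],"turn": 0,"jaw": -1},
], grip_force=35)

```text
time: 19.73
tool_pos: [0.4674, 0.1135, 0.2397]
tcp_rot: [2.22, 2.218, 0.007]
wrist_force: [1.3, 0.4, -0.2]
width: 0.463
grip_force: 35.4
```

Call:
drive_tool([
  {"delta_pos": [1,10,0],"turn": 0,"jaw": -1},
  {"delta_pos": [2,22,0],"turn": 0,"jaw": -1},
  {"delta_pos": [2,30,0],"turn": 0,"jaw": -1},
  {"delta_pos": [3,32,0],"turn": 0,"jaw": -1},
  {"delta_pos": [2,30,0],"turn": 0,"jaw": -1},
  {"delta_pos": [2,26,0],"turn": 0,"jaw": -1},
  {"delta_pos": [1,17,0],"turn": 0,"jaw": -1},
  {"delta_pos": [1,10,0],"turn": 0,"jaw": -1},
])

```text
time: 20.4
tool_pos: [0.6453, 0.127, 0.2352]
tcp_rot: [-2.223, -2.22, 0.001]
wrist_force: [-0.2, 0.1, 0.5]
width: 0.457
grip_force: 35.4
```

Call:
drive_tool([
  {"delta_pos": [0,0,10],"turn": 0,"jaw": -1},
  {"delta_pos": [0,0,18],"turn": 0,"jaw": -1},
  {"delta_pos": [0,0,6],"turn": 0,"jaw": -1},
  {"delta_pos": [0,0,3],"turn": 0,"jaw": -1},
  {"delta_pos": [0,0,0],"turn": 0,"jaw": -1},
  {"delta_pos": [0,0,0],"turn": 0,"jaw": -1},
  {"delta_pos": [0,0,0],"turn": 0,"jaw": -1},
])

```text
time: 20.98
tool_pos: [0.6432, 0.1271, 0.2009]
tcp_rot: [2.222, 2.22, 0.001]
wrist_force: [1.2, -0.2, -0.5]
width: 0.46
grip_force: 35.5
```

```bash
python3 - <<'E'
from h import *
from workcell import bot
s=bot.read_state(); print(s['time'],s['tool_pos'],s['wrist_force'],s['width'],go(s,[.6438,.1274,.1904]))
E
```

```text
20.9833 [0.6432193  0.12710337 0.20085667] [ 1.16010877 -0.20865812 -0.47089701] 0.4601997143739622 [ 0.3  0.6 10.5]
```

Call:
drive_tool([
  {"delta_pos": [0.3,0.6,4],"turn": 0,"jaw": -1},
  {"delta_pos": [0,0,3],"turn": 0,"jaw": -1},
  {"delta_pos": [0,0,2],"turn": 0,"jaw": -1},
  {"delta_pos": [0,0,1],"turn": 0,"jaw": -1},
  {"delta_pos": [0,0,0],"turn": 0,"jaw": -1},
  {"delta_pos": [0,0,0],"turn": 0,"jaw": -1},
])

```text
time: 21.48
tool_pos: [0.6437, 0.1273, 0.1905]
tcp_rot: [-2.222, -2.22, 0.0]
wrist_force: [-2.3, -0.1, 4.0]
width: 0.458
grip_force: 35.7
```

Call:
drive_tool([
  {"delta_pos": [0,0,0.6],"turn": 0,"jaw": -1},
  {"delta_pos": [0,0,0],"turn": 0,"jaw": -1},
  {"delta_pos": [0,0,0],"turn": 0,"jaw": -1},
])

```text
time: 21.73
tool_pos: [0.6438, 0.1273, 0.1905]
tcp_rot: [-2.222, -2.22, 0.0]
wrist_force: [-4.2, -0.4, 7.6]
width: 0.458
grip_force: 36.2
```

Call:
drive_tool([
  {"delta_pos": [0,0,0],"turn": 0,"jaw": -0.05},
  {"delta_pos": [0,0,0],"turn": 0,"jaw": 0.05},
  {"delta_pos": [0,0,0],"turn": 0,"jaw": 0.25},
  {"delta_pos": [0,0,0],"turn": 0,"jaw": 0.7},
  {"delta_pos": [0,0,0],"turn": 0,"jaw": 0.7},
  {"delta_pos": [0,0,0],"turn": 0,"jaw": 0.7},
  {"delta_pos": [0,0,-10],"turn": 0,"jaw": 0.7},
  {"delta_pos": [0,0,-30],"turn": 0,"jaw": 1},
])

```text
time: 22.4
tool_pos: [0.641, 0.1269, 0.2248]
tcp_rot: [-2.218, -2.216, 0.013]
wrist_force: [-0.1, 0.4, -0.4]
width: 0.968
grip_force: 0.0
```

Call:
drive_tool([
  {"delta_pos": [0,0,-35],"turn": 0,"jaw": 1},
  {"delta_pos": [0,0,-40],"turn": 0,"jaw": 1},
  {"delta_pos": [-10,1,-30],"turn": 0,"jaw": 1},
  {"delta_pos": [-30,4,0],"turn": 0,"jaw": 1},
  {"delta_pos": [-35,4,0],"turn": 0,"jaw": 1},
  {"delta_pos": [-35,4,0],"turn": 0,"jaw": 1},
  {"delta_pos": [-35,4,0],"turn": 0,"jaw": 1},
  {"delta_pos": [-34.6,3,0],"turn": 0,"jaw": 1},
])

```text
time: 23.07
tool_pos: [0.6636, -0.0538, 0.3357]
tcp_rot: [2.221, 2.22, 0.001]
wrist_force: [1.1, 0.2, -0.5]
width: 1.001
grip_force: 0.0
```

Call:
drive_tool([
  {"delta_pos": [0,0,0],"turn": 0,"jaw": 1},
  {"delta_pos": [0,0,0],"turn": 0,"jaw": 1},
  {"delta_pos": [0,0,0],"turn": 0,"jaw": 1},
])

```text
time: 23.32
tool_pos: [0.6635, -0.0523, 0.3349]
tcp_rot: [-2.224, -2.219, -0.001]
wrist_force: [-0.2, 0.4, 0.6]
width: 1.003
grip_force: 0.0
```

```bash
python3 - <<'E'
from h import *
from workcell import bot
s=bot.read_state(); print(s['time'],s['tool_pos'],s['width'],go(s,[.6637,-.0523,.217]))
for k in('black','yellow','red'): placed(bot,k)
E
```

```text
23.3167 [ 0.66349882 -0.0523222   0.33493775] 1.0032740863480087 [ -0.    0.2 117.9]
top black [309.1 211.7] 226 [305 182   9  64] [ 0.5632 -0.0563  0.041 ]
top black [215.6 146.4] 73 [213 131   6  28] [0.7114 0.1417 0.041 ]
side black [337.6 232.4] 1149 [305 217  68  32] [ 0.5192 -0.1009  0.041 ]
side black [367.7 207.7] 424 [341 187  43  36] [ 0.6338 -0.0905  0.041 ]
side yellow [324.6 179. ] 312 [315 171  21  17] [0.6505 0.0397 0.061 ]
top red [347.3 154.9] 671 [334 141  28  30] [ 0.6653 -0.1374  0.101 ]
side red [397.9 183.6] 506 [384 174  29  21] [ 0.6632 -0.1394  0.101 ]
```

Call:
drive_tool([
  {"delta_pos": [0,0,15],"turn": 0,"jaw": 1},
  {"delta_pos": [0,0,30],"turn": 0,"jaw": 1},
  {"delta_pos": [0,0,30],"turn": 0,"jaw": 1},
  {"delta_pos": [0,0,25],"turn": 0,"jaw": 1},
  {"delta_pos": [0,0,13],"turn": 0,"jaw": 1},
  {"delta_pos": [0,0,5],"turn": 0,"jaw": 1},
  {"delta_pos": [0,0,0],"turn": 0,"jaw": 0.7},
  {"delta_pos": [0,0,0],"turn": 0,"jaw": 0.4},
], grip_force=30)

```text
time: 24.28
tool_pos: [0.6643, -0.0521, 0.2176]
tcp_rot: [2.221, 2.22, 0.002]
wrist_force: [-1.2, 0.2, 0.8]
width: 0.747
grip_force: 0.0
```

Call:
drive_tool([
  {"delta_pos": [0,0,0],"turn": 0,"jaw": 0.3},
  {"delta_pos": [0,0,0],"turn": 0,"jaw": 0.2},
  {"delta_pos": [0,0,0],"turn": 0,"jaw": 0},
  {"delta_pos": [0,0,0],"turn": 0,"jaw": -1},
  {"delta_pos": [0,0,0],"turn": 0,"jaw": -1},
  {"delta_pos": [0,0,0],"turn": 0,"jaw": -1},
  {"delta_pos": [0,0,0],"turn": 0,"jaw": -1},
])

```text
time: 24.87
tool_pos: [0.6646, -0.0524, 0.219]
tcp_rot: [2.221, 2.218, 0.004]
wrist_force: [-0.2, 0.8, 6.6]
width: 0.601
grip_force: 31.3
```

Call:
drive_tool([
  {"delta_pos": [0,0,-3],"turn": 0,"jaw": -1},
  {"delta_pos": [0,0,-4],"turn": 0,"jaw": -1},
  {"delta_pos": [0,0,0],"turn": 0,"jaw": -1},
  {"delta_pos": [0.3,-2,0],"turn": 0,"jaw": -1},
  {"delta_pos": [0,-1.4,0],"turn": 0,"jaw": -1},
  {"delta_pos": [0,0,0],"turn": 0,"jaw": -1},
  {"delta_pos": [0,0,0],"turn": 0,"jaw": -1},
])

```text
time: 25.45
tool_pos: [0.6598, -0.052, 0.2229]
tcp_rot: [-2.222, -2.22, 0.001]
wrist_force: [-0.6, -0.1, -1.6]
width: 0.602
grip_force: 31.5
```

Call:
drive_tool([
  {"delta_pos": [0,0.3,2],"turn": 0,"jaw": -1},
  {"delta_pos": [0,0,1],"turn": 0,"jaw": -1},
  {"delta_pos": [0,0,1],"turn": 0,"jaw": -1},
  {"delta_pos": [0,0,0],"turn": 0,"jaw": -1},
  {"delta_pos": [0,0,0],"turn": 0,"jaw": -1},
  {"delta_pos": [0,0,0],"turn": 0,"jaw": -1},
])

```text
time: 25.95
tool_pos: [0.6605, -0.052, 0.2194]
tcp_rot: [-2.223, -2.22, 0.0]
wrist_force: [-0.1, 0.1, -1.2]
width: 0.599
grip_force: 31.5
```

Call:
drive_tool([
  {"delta_pos": [0,0,0.7],"turn": 0,"jaw": -1},
  {"delta_pos": [0,0,0],"turn": 0,"jaw": -1},
  {"delta_pos": [0,0,0],"turn": 0,"jaw": -1},
])

```text
time: 26.2
tool_pos: [0.6605, -0.052, 0.219]
tcp_rot: [2.222, 2.22, 0.0]
wrist_force: [0.2, -0.3, 0.4]
width: 0.603
grip_force: 31.6
```

Contact is near, so I'll make one last small step and release.

Call:
drive_tool([
  {"delta_pos": [0,0,0.7],"turn": 0,"jaw": -1},
  {"delta_pos": [0,0,0],"turn": 0,"jaw": -1},
  {"delta_pos": [0,0,0],"turn": 0,"jaw": -1},
])

```text
time: 26.45
tool_pos: [0.6606, -0.052, 0.219]
tcp_rot: [2.222, 2.22, 0.0]
wrist_force: [-1.9, -0.4, 5.3]
width: 0.599
grip_force: 32.0
```

Call:
drive_tool([
  {"delta_pos": [0,0,0],"turn": 0,"jaw": 0.24},
  {"delta_pos": [0,0,0],"turn": 0,"jaw": 0.32},
  {"delta_pos": [0,0,0],"turn": 0,"jaw": 0.5},
  {"delta_pos": [0,0,0],"turn": 0,"jaw": 1},
  {"delta_pos": [0,0,0],"turn": 0,"jaw": 1},
  {"delta_pos": [0,0,0],"turn": 0,"jaw": 1},
  {"delta_pos": [0,0,-10],"turn": 0,"jaw": 1},
  {"delta_pos": [0,0,-30],"turn": 0,"jaw": 1},
])

```text
time: 27.12
tool_pos: [0.6579, -0.0517, 0.2532]
tcp_rot: [-2.217, -2.214, 0.01]
wrist_force: [-0.7, -0.4, -1.2]
width: 0.999
grip_force: 0.0
```

Call:
drive_tool([
  {"delta_pos": [0,0,-35],"turn": 0,"jaw": 1},
  {"delta_pos": [0,0,-40],"turn": 0,"jaw": 1},
  {"delta_pos": [-20,1,-10],"turn": 0,"jaw": 1},
  {"delta_pos": [-30,2,0],"turn": 0,"jaw": 1},
  {"delta_pos": [-25,1,0],"turn": 0,"jaw": 1},
  {"delta_pos": [-14,1,0],"turn": 0,"jaw": 1},
  {"delta_pos": [0,0,0],"turn": 0,"jaw": 1},
  {"delta_pos": [0,0,0],"turn": 0,"jaw": 1},
])

```text
time: 27.78
tool_pos: [0.6652, -0.1414, 0.3429]
tcp_rot: [-2.224, -2.218, -0.0]
wrist_force: [-0.5, -0.2, -0.8]
width: 0.998
grip_force: 0.0
```

```bash
python3 - <<'E'
from h import *
from workcell import bot
s=bot.read_state(); print(s['time'],s['tool_pos'],s['width'],go(s,[.667,-.1405,.239]))
for k in('black','yellow','lime'): placed(bot,k)
E
```

```text
27.7833 [ 0.66519092 -0.14139127  0.34291857] 0.9975849747550183 [  0.8   1.9 103.9]
top black [220.5 176.7] 275 [211 168  20  19] [0.6441 0.1307 0.041 ]
top black [293.2 135.1] 44 [291 124   5  21] [ 0.7324 -0.0257  0.041 ]
side black [428.9 212. ] 1334 [377 194  93  41] [ 0.6989 -0.1974  0.041 ]
side black [269. 180.] 198 [257 173  25  15] [0.5953 0.1634 0.041 ]
top yellow [260.  169.3] 377 [250 158  20  24] [0.6522 0.0436 0.061 ]
side yellow [324.6 179. ] 312 [315 171  21  17] [0.6505 0.0397 0.061 ]
side lime [360.  180.7] 374 [349 172  24  18] [ 0.6598 -0.05    0.081 ]
```

Call:
drive_tool([
  {"delta_pos": [0.8,0.5,15],"turn": 0,"jaw": 1},
  {"delta_pos": [0,0,25],"turn": 0,"jaw": 1},
  {"delta_pos": [0,0,25],"turn": 0,"jaw": 1},
  {"delta_pos": [0,0,20],"turn": 0,"jaw": 1},
  {"delta_pos": [0,0,13],"turn": 0,"jaw": 1},
  {"delta_pos": [0,0,5],"turn": 0,"jaw": 1},
  {"delta_pos": [0,0,0],"turn": 0,"jaw": 0.8},
  {"delta_pos": [0,0,0],"turn": 0,"jaw": 0.6},
], grip_force=30)

```text
time: 28.75
tool_pos: [0.6664, -0.1401, 0.2408]
tcp_rot: [2.222, 2.22, 0.001]
wrist_force: [-0.1, 0.0, 0.2]
width: 0.805
grip_force: 0.0
```

Call:
drive_tool([
  {"delta_pos": [0,0,0],"turn": 0,"jaw": 0.5},
  {"delta_pos": [0,0,0],"turn": 0,"jaw": 0.4},
  {"delta_pos": [0,0,0],"turn": 0,"jaw": 0.3},
  {"delta_pos": [0,0,0],"turn": 0,"jaw": -1},
  {"delta_pos": [0,0,0],"turn": 0,"jaw": -1},
  {"delta_pos": [0,0,0],"turn": 0,"jaw": -1},
  {"delta_pos": [0,0,0],"turn": 0,"jaw": -1},
])

```text
time: 29.33
tool_pos: [0.6663, -0.1404, 0.2421]
tcp_rot: [2.221, 2.219, 0.001]
wrist_force: [-2.4, 0.3, 6.0]
width: 0.673
grip_force: 31.3
```

Call:
drive_tool([
  {"delta_pos": [0,0,-3],"turn": 0,"jaw": -1},
  {"delta_pos": [0,0,-4],"turn": 0,"jaw": -1},
  {"delta_pos": [0,0,0],"turn": 0,"jaw": -1},
  {"delta_pos": [-0.9,2,0],"turn": 0,"jaw": -1},
  {"delta_pos": [0,1.5,0],"turn": 0,"jaw": -1},
  {"delta_pos": [0,0,0],"turn": 0,"jaw": -1},
  {"delta_pos": [0,0,0],"turn": 0,"jaw": -1},
])

```text
time: 29.92
tool_pos: [0.6694, -0.1411, 0.2467]
tcp_rot: [-2.222, -2.22, 0.0]
wrist_force: [-0.6, 1.1, -2.3]
width: 0.673
grip_force: 32.2
```

```bash
python3 - <<'E'
from h import *
from workcell import bot
s=bot.read_state(); print(s['time'],s['tool_pos'],s['wrist_force'],go(s,[.6688,-.1415,.239]))
E
```

```text
29.9167 [ 0.66941251 -0.14108284  0.24665149] [-0.64290024  1.10692884 -2.25705928] [-0.4 -0.6  7.7]
```

Call:
drive_tool([
  {"delta_pos": [-0.3,-0.3,2],"turn": 0,"jaw": -1},
  {"delta_pos": [0,0,1],"turn": 0,"jaw": -1},
  {"delta_pos": [0,0,1],"turn": 0,"jaw": -1},
  {"delta_pos": [0,0,0.5],"turn": 0,"jaw": -1},
  {"delta_pos": [0,0,0],"turn": 0,"jaw": -1},
  {"delta_pos": [0,0,0],"turn": 0,"jaw": -1},
])

```text
time: 30.42
tool_pos: [0.6691, -0.1414, 0.2425]
tcp_rot: [-2.222, -2.22, 0.0]
wrist_force: [0.4, 0.2, -2.8]
width: 0.67
grip_force: 32.3
```

Call:
drive_tool([
  {"delta_pos": [0,0,0.7],"turn": 0,"jaw": -1},
  {"delta_pos": [0,0,0],"turn": 0,"jaw": -1},
  {"delta_pos": [0,0,0],"turn": 0,"jaw": -1},
])

```text
time: 30.67
tool_pos: [0.6692, -0.1414, 0.2422]
tcp_rot: [2.222, 2.22, 0.0]
wrist_force: [-1.4, -0.4, -0.1]
width: 0.672
grip_force: 32.3
```

Release red, rise and back away towards the robot, then do a final check.

Call:
drive_tool([
  {"delta_pos": [0,0,0.7],"turn": 0,"jaw": -1},
  {"delta_pos": [0,0,0],"turn": 0,"jaw": -1},
  {"delta_pos": [0,0,0],"turn": 0,"jaw": -1},
])

```text
time: 30.92
tool_pos: [0.6692, -0.1414, 0.2421]
tcp_rot: [2.222, 2.22, 0.0]
wrist_force: [-3.2, 0.4, 5.4]
width: 0.666
grip_force: 32.7
```

Call:
drive_tool([
  {"delta_pos": [0,0,0],"turn": 0,"jaw": 0.38},
  {"delta_pos": [0,0,0],"turn": 0,"jaw": 0.45},
  {"delta_pos": [0,0,0],"turn": 0,"jaw": 0.6},
  {"delta_pos": [0,0,0],"turn": 0,"jaw": 1},
  {"delta_pos": [0,0,0],"turn": 0,"jaw": 1},
  {"delta_pos": [0,0,0],"turn": 0,"jaw": 1},
  {"delta_pos": [0,0,-10],"turn": 0,"jaw": 1},
  {"delta_pos": [0,0,-30],"turn": 0,"jaw": 1},
])

```text
time: 31.58
tool_pos: [0.6667, -0.1408, 0.2761]
tcp_rot: [-2.216, -2.214, 0.009]
wrist_force: [0.1, -0.4, -0.6]
width: 1.001
grip_force: 0.0
```

Call:
drive_tool([
  {"delta_pos": [0,0,-35],"turn": 0,"jaw": 1},
  {"delta_pos": [0,0,-35],"turn": 0,"jaw": 1},
  {"delta_pos": [-20,-35,0],"turn": 0,"jaw": 1},
  {"delta_pos": [-25,-35,0],"turn": 0,"jaw": 1},
  {"delta_pos": [-25,-35,0],"turn": 0,"jaw": 1},
  {"delta_pos": [-25,-30,0],"turn": 0,"jaw": 1},
  {"delta_pos": [-25,-20,0],"turn": 0,"jaw": 1},
  {"delta_pos": [-25,0,0],"turn": 0,"jaw": 1},
])

```text
time: 32.25
tool_pos: [0.5125, -0.2852, 0.3519]
tcp_rot: [-2.222, -2.218, 0.002]
wrist_force: [-0.3, 0.3, -0.0]
width: 1.002
grip_force: 0.0
```

Call:
drive_tool([
  {"delta_pos": [-30,0,0],"turn": 0,"jaw": 1},
  {"delta_pos": [-20,0,0],"turn": 0,"jaw": 1},
  {"delta_pos": [0,0,0],"turn": 0,"jaw": 1},
  {"delta_pos": [0,0,0],"turn": 0,"jaw": 1},
  {"delta_pos": [0,0,0],"turn": 0,"jaw": 1},
])

```text
time: 32.67
tool_pos: [0.516, -0.3343, 0.3515]
tcp_rot: [-2.223, -2.22, -0.001]
wrist_force: [-0.8, -0.1, 0.2]
width: 1.0
grip_force: 0.0
```

```bash
python3 - <<'E'
from h import *
from workcell import bot
for k in H: placed(bot,k)
t=bot.read_camera('top');s=bot.read_camera('side')
r=lambda I,w:cv2.resize(I,(w,int(I.shape[0]*w/I.shape[1])),interpolation=cv2.INTER_CUBIC)
cv2.imwrite("pics/fin.png",np.vstack([r(t["pixels"][130:215,195:400,::-1],640),r(s["pixels"][150:255,240:460,::-1],640)[:330]]))
print(bot.read_state()['time'])
E
```

```text
top red [347.6 153.5] 664 [334 139  29  30] [ 0.6682 -0.1381  0.101 ]
side red [398.8 183. ] 521 [385 173  29  21] [ 0.6664 -0.1394  0.101 ]
top lime [303.6 160.9] 490 [292 149  25  25] [ 0.6616 -0.0485  0.081 ]
side lime [359.9 180.7] 371 [349 172  24  18] [ 0.6598 -0.05    0.081 ]
top yellow [261.  169.2] 417 [250 158  23  24] [0.6523 0.0415 0.061 ]
side yellow [324.6 179. ] 310 [315 171  21  17] [0.6505 0.0398 0.061 ]
top black [220.4 176.8] 280 [211 168  20  19] [0.644  0.1309 0.041 ]
side black [293.6 177.4] 191 [286 171  16  14] [0.6423 0.1285 0.041 ]
side black [269.2 180.6] 154 [257 174  25  14] [0.5936 0.1607 0.041 ]
33.1667
```

View pics/fin.png

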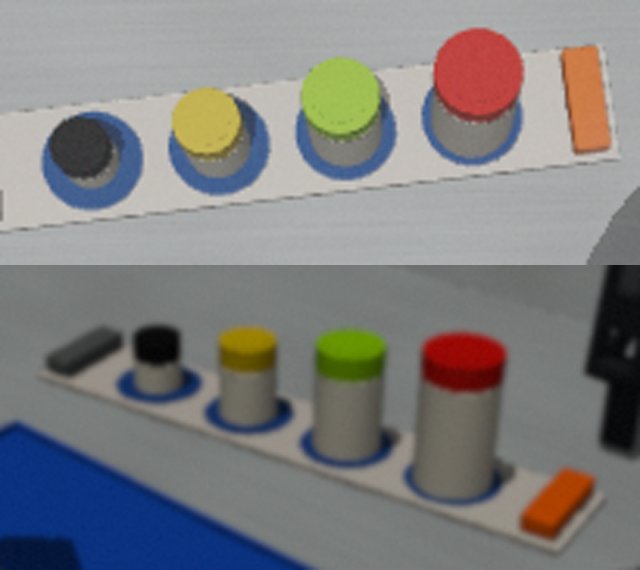

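The final picture shows all four pots upright on their marks, red by the orange block (top crop (478,75)), then lime (341,97), yellow (207,122) and black (82,147) at the grey end. All are within about 1.5 mm of centre and the gripper is clear.

```bash
python3 -c "
from workcell import bot
print(bot.finish_job())"
```

```text
the job is handed in; nothing more can be done
None
```

The job is handed in: red, lime, yellow and black stand upright from the orange block to the grey end, each within about 1.5 mm of its mark's centre by the cameras, after red and lime were re-seated once; it took 33 of the 96 s and the tumbler was not touched.

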